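# Line up the lab materials by height

### The job

Stand the two pots and the two little bottles from the front of the bench upright on the blue discs of the white stand, one centred on each disc, in order of height: the tallest on the disc next to the red post, then the next tallest, and so on down to the shortest next to the white post. Leave the tan plaster arch cast where it stands, and let go of everything at the end.

Things in the scene. Friction and masses are not known exactly. Their poses are not given: they have to be found in the camera images.
- monomer_dropper: Brown dropper bottle with a black dropper cap, 102 mm tall in all; round body 33 mm across up to 65 mm, black collar 24 mm across from 65 to 77 mm, thin bulb 13 mm across above. The best grasp is level with the top of the body, about 56 mm up. Origin: centre of its underside; its z axis points up.
- varnish_bottle: Small clear bottle of pink varnish with a slim tan cap, 79 mm tall; body 31 mm across up to 44 mm, cap 17 mm across from 46 mm to the top. The cap can be gripped. Origin: centre of its underside; its z axis points up.
- powder_pot: White round pot with a tan lid, 55 mm tall, 58 mm across, the lid 61 mm across from 43 mm up. Origin: centre of its underside; its z axis points up.
- gel_pot: White round pot with a blue lid, 42 mm tall, 50 mm across, the lid 53 mm across from 30 mm up. Origin: centre of its underside; its z axis points up.
- disc_a: Leftmost disc of the row (largest y). Blue round disc, 72 mm across and 3 mm thick, lying fixed on the stand; its top, 8 mm above the work surface, is where a thing stands. Origin: centre of its underside, 5 mm above the work surface. The four discs lie 95 mm apart in a straight row that runs roughly left to right, turned by up to 7 degrees.
- disc_b: Second disc from the left. Blue round disc, 72 mm across and 3 mm thick, lying fixed on the stand; its top, 8 mm above the work surface, is where a thing stands. Origin: centre of its underside, 5 mm above the work surface. The stand is a fixed white strip, 460 x 92 mm, 5 mm thick, with a 12 mm high metal rail along its far edge, 45 mm behind the row of disc centres.
- disc_c: Third disc from the left. Blue round disc, 72 mm across and 3 mm thick, lying fixed on the stand; its top, 8 mm above the work surface, is where a thing stands. Origin: centre of its underside, 5 mm above the work surface.
- disc_d: Rightmost disc of the row (smallest y). Blue round disc, 72 mm across and 3 mm thick, lying fixed on the stand; its top, 8 mm above the work surface, is where a thing stands. Origin: centre of its underside, 5 mm above the work surface.
- red_post: Small red post, 22 mm across and 18 mm tall, fixed at one end of the stand, 70 mm beyond the end disc (left or right, it varies; a like white post is at the other end). Origin: centre of its underside, 5 mm above the work surface.
- arch_cast: Tan horseshoe-shaped plaster cast of a dental arch, 51 x 66 x 26 mm, loose, standing among the four things; a bystander to be left alone. Origin: centre of its underside; its z axis points up.

How it is judged:
By the outcome, as a careful person would: the job done as asked, in the order asked, and still so for the second after the job is handed in, with the robot touching nothing.
It also fails if it takes over 112 s, if anything falls off the work surface, if the arm or the gripper's body presses on something with over 40 N, if the wrist force passes 120 N, or if a joint passes its speed limit or range.

### The arm

A 7-joint arm with a two-finger parallel gripper is mounted at the origin on a cart in front of the work surface, level with it; the furniture and walls round the work are solid. World frame = base frame: x ahead of the robot, y to its left, z up, the work surface at z = 0. Lengths are in mm, angles in rad, forces in N, time in s.
With the tool pointing down it reaches from about 400 to 900 mm from the base axis. Payload 5.5 kg.
Tool frame: the origin (TCP) lies at the very end of the fingers, on their centre line; the grasp point (between the pads) lies 19 mm behind it; z points along the fingers, y is the line along which they close (so a half turn about z gives the same grasp; the last joint's range is limited). The gripper opens to 85 mm and grips with 20 to 120 N. Pads are 22 mm wide; open, the fingers measure 114 mm over their backs; the gripper's body (76 mm by 85 mm) begins 54 mm behind the grasp point. The pads swing forward as they close: fully open they stand 13 mm farther back than shut.
Start: joints at [-0.945, 0.501, -0.427, 1.55, 0.221, 1.138, -0.21], TCP at [230.643, 607.703, 231.31] pointing down, gripper open.
Joint ranges: [-2.88, 2.88], [-0.31, 2.03], [-1.54, 1.56], [0.2, 2.42], [-1.41, 4.55], [0.19, 2.02], [-2.57, 2.57]. Speed limits (rad/s): [2.57, 2.57, 3.14, 3.14, 3.14, 3.14, 3.14].

### API

Orientations are given as a unit quaternion [x, y, z, w].
In Python, from rig import manip gives the robot as it stands.
- The arm moves only by the shell command python3 drive.py 'ROWS' [OPENING] [FORCE]. ROWS is a JSON list of rows, 1 to 8 of them, each of 4 numbers: dx, dy, dz in mm, then a turn about the tool's z in rad; each row shifts and turns the commanded pose from where the row before left it, along the tool's axes as they then stand; what a row does not reach is not made up. A row lasts 1/10 s, in which the tool goes at most 50 mm and 0.15 rad, less where a joint would pass 70% of its speed; a pose out of reach is approached as far as the arm can. OPENING is the opening from 0.0 (shut) to 1.0 (fully open), set as the command begins (- or left out keeps the last). The fingers move at their own pace and stop on an object; FORCE is the grip in N (left out, the last holds). Time passes only in rows, so rows that do not move let the fingers close. It prints the time, the measured TCP pose, the force, the opening and the grip force at its end.
- manip.read_state(): the state, without advancing time (a new reading comes with each control period).
- manip.capture(name): name is "scene" or "side" or "wrist"; returns a dict with "img" (400x640x3 uint8, red, green, blue), "fovy" (degrees; the focal length in pixels is half the picture's height over the tangent of half this angle, whatever the lens; pixels are square), "cx", "cy" (the principal point, pixels), "k1" (the pictures are not rectified: a ray, as slopes to the right and down, at radius r is drawn at 1 + k1 r^2 times it, then the intrinsics apply), "extrinsics" (4x4, takes a point from camera to world coordinates). Camera axes: x right, y down, z forward; pixel columns grow to the right and rows downward; lengths in mm; the calibration is good to about 2 mm. A picture is of the moment at which its call begins. There is no depth.
- manip.finish_job(): hands the job in; it is judged then, once.
The state is a dict: "clock": time; "q": joint angles; "qd": joint speeds; "tau": joint torques, N m; "tool_pos": TCP position; "orientation": TCP orientation; "ft_force": force on the tool from outside, world axes, zero at the start; "ft_torque": the same for the moment, N m; "gripper_width": opening from 0.0 (shut) to 1.0 (fully open); "grip_force": force on a finger pad.
Only numpy, scipy, OpenCV 4.12 (cv2) and the standard library are available. Lean on these libraries where they do the work, as an engineer would, in place of code of your own. Each camera call takes 0.05 s, during which the arm holds its last target. There are 200 camera calls.

## Working session

There is one attempt and no reset: what is moved stays moved. The work goes in short steps, Python scripts to look and compute and a shell command to move; the robot and the scene stay as the last step left them, time stands still between calls to the robot, and variables do not carry over. Pictures are saved under pics/ and viewed, at most 14 in all, crops included, and the job is handed in when it is done.

```bash
ls; mkdir -p pics
python3 - <<'E'
from rig import manip
import cv2
s=manip.read_state();print({k:s[k] for k in("clock","tool_pos","orientation","gripper_width","q")})
for n in("scene","side"):
    c=manip.capture(n);cv2.imwrite(f"pics/{n}0.png",cv2.cvtColor(c["img"],cv2.COLOR_RGB2BGR));print(n,c["fovy"],c["cx"],c["cy"],c["k1"],c["extrinsics"])
E
```

```text
drive.py
pics
rig.py
{'clock': 0.0, 'tool_pos': array([230.47678745, 607.01925172, 230.27938973]), 'orientation': array([ 1.80402337e-01,  9.83592429e-01, -9.41617700e-04, -2.11142340e-04]), 'gripper_width': 1.0010785924768768, 'q': array([-0.9447838 ,  0.5018081 , -0.4267882 ,  1.55146109,  0.22077374,
        1.13830367, -0.210322  ])}
scene 42.02843602538774 315.16640761689234 206.9742506643421 -0.03864027754023456 [[ 7.56560602e-01 -4.88682276e-01  4.34517765e-01 -8.42531711e+01]
 [-6.53889489e-01 -5.58568740e-01  5.10322937e-01 -7.76319502e+02]
 [-6.67773373e-03 -6.70216828e-01 -7.42135305e-01  1.09455632e+03]
 [ 0.00000000e+00  0.00000000e+00  0.00000000e+00  1.00000000e+00]]
side 56.709401280609136 323.52641974420754 206.61468465671078 -0.07112310226893492 [[-8.24379636e-01 -3.06322346e-01  4.75988273e-01  1.10945010e+02]
 [-5.65705256e-01  4.17069108e-01 -7.11358505e-01  5.60200472e+02]
 [ 1.93850012e-02 -8.55698533e-01 -5.17111441e-01  5.23873294e+02]
 [ 0.00000000e+00  0.00000000e+00  0.00000000e+00  1.00000000e+00]]
```
View pics/scene0.png

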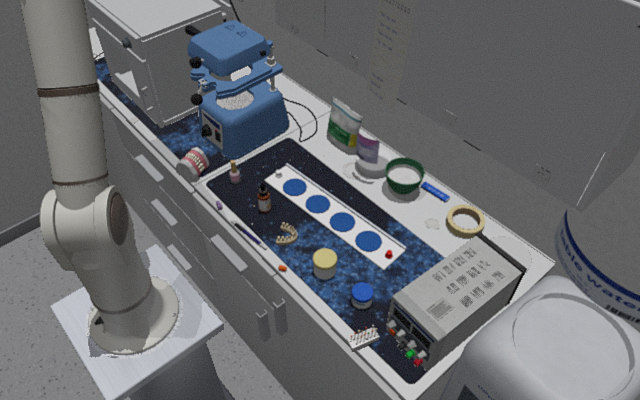

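View pics/side0.png

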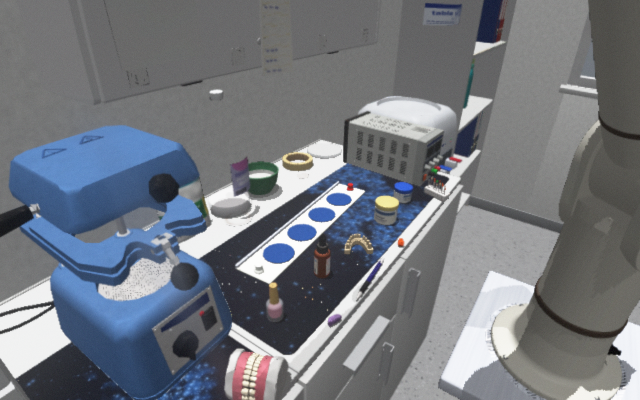

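The scene view shows the red post at (389,254), at the right end, so disc_d takes the dropper, then varnish, powder and gel. The varnish is at (235,172), dropper (264,198), arch (287,235), powder (324,262) and gel (362,295). I'll enlarge crops next.

Create h.py:
```python
import numpy as np, cv2
from rig import manip
def cam(n): return manip.capture(n)
def K(c):
    f=200/np.tan(np.radians(c["fovy"]/2)); return np.array([[f,0,c["cx"]],[0,f,c["cy"]],[0,0,1.]]),np.array([c["k1"],0,0,0.])
def ray(c,uv):
    k,d=K(c); p=cv2.undistortPoints(np.array([[uv]],float),k,d)[0,0]
    E=np.array(c["extrinsics"]); return E[:3,3],E[:3,:3]@np.array([p[0],p[1],1])
def onz(c,uv,z):
    o,r=ray(c,uv); return o+r*(z-o[2])/r[2]
def proj(c,P):
    k,d=K(c); W=np.linalg.inv(np.array(c["extrinsics"]))
    return cv2.projectPoints(np.array(P,float).reshape(-1,3),cv2.Rodrigues(W[:3,:3])[0],W[:3,3],k,d)[0].reshape(-1,2)
def blobs(c,lo,hi,amin=15):
    h=cv2.cvtColor(c["img"],cv2.COLOR_RGB2HSV); m=cv2.inRange(h,lo,hi)
    n,_,st,ce=cv2.connectedComponentsWithStats(m); return [(st[i,4],st[i,:4].tolist(),ce[i].round(1).tolist()) for i in range(1,n) if st[i,4]>=amin]
def save(c,name,box=None,s=1):
    im=cv2.cvtColor(c["img"],cv2.COLOR_RGB2BGR)
    if box: im=im[box[1]:box[3],box[0]:box[2]]
    cv2.imwrite("pics/"+name,cv2.resize(im,None,fx=s,fy=s,interpolation=cv2.INTER_CUBIC))
```

Run:
```python
from h import *
a=cam("scene");b=cam("side")
save(a,"sc1.png",(215,150,405,320),4)   # 760x680 -> limit
im=cv2.imread("pics/sc1.png");cv2.imwrite("pics/sc1.png",cv2.resize(im,(570,510)))
save(b,"si1.png",(230,170,430,330),3.5)
for c,n in((a,"scene"),(b,"side")):
    print(n)
    for x in blobs(c,(100,150,90),(125,255,255),60):
        print(x, onz(c,x[2],8).round(1))
    print("tan",[x for x in blobs(c,(12,60,100),(35,255,255),8)])
    print("red",[(x,onz(c,x[2],14).round(1)) for x in blobs(c,(0,170,100),(6,255,255),6)])
```

```text
scene
(np.int32(279), [284, 179, 22, 16], [294.3, 186.7]) [558.2  71.2   8. ]
(np.int32(129), [422, 182, 27, 19], [434.6, 191.2]) [ 852. -210.    8.]
(np.int32(307), [306, 196, 23, 17], [317.3, 203.7]) [564.6 -23.7   8. ]
(np.int32(336), [330, 213, 24, 18], [341.9, 221.6]) [ 571.8 -118.3    8. ]
(np.int32(376), [356, 231, 25, 20], [368.0, 240.8]) [ 578.4 -213.1    8. ]
(np.int32(340), [351, 282, 23, 19], [362.2, 291.2]) [ 456.7 -316.     8. ]
tan [(np.int32(14), [230, 160, 5, 4], [232.1, 161.4]), (np.int32(363), [447, 205, 38, 29], [465.7, 219.1]), (np.int32(25), [281, 222, 7, 8], [284.2, 225.6]), (np.int32(23), [289, 235, 8, 7], [292.5, 237.9]), (np.int32(14), [279, 236, 6, 7], [282.1, 240.1]), (np.int32(383), [313, 248, 24, 21], [324.5, 258.0])]
red [((np.int32(21), [387, 251, 5, 7], [389.0, 253.7]), array([ 585.7, -282.2,   14. ]))]
side
(np.int32(158), [394, 182, 19, 11], [403.2, 187.0]) [ 457.9 -383.9    8. ]
(np.int32(205), [327, 194, 24, 11], [338.7, 199.0]) [ 574.9 -208.4    8. ]
(np.int32(256), [309, 208, 25, 13], [321.4, 214.3]) [ 568.4 -114.3    8. ]
(np.int32(330), [288, 225, 28, 15], [301.5, 232.1]) [561.4 -19.9   8. ]
(np.int32(436), [264, 244, 30, 19], [278.4, 253.0]) [553.9  74.6   8. ]
(np.int32(107), [184, 380, 18, 15], [193.1, 387.0]) [447.3 398.7   8. ]
tan [(np.int32(342), [282, 152, 30, 19], [297.2, 161.4]), (np.int32(293), [375, 196, 24, 15], [386.6, 202.9]), (np.int32(15), [205, 204, 3, 10], [206.1, 209.0]), (np.int32(231), [345, 235, 28, 18], [358.3, 243.2]), (np.int32(162), [269, 282, 10, 22], [273.1, 292.8])]
red [((np.int32(8), [349, 184, 3, 3], [350.0, 184.9]), array([ 587.4, -289.9,   14. ])), ((np.int32(7), [348, 188, 4, 2], [349.3, 188.6]), array([ 577.1, -268.9,   14. ]))]
```

View pics/sc1.png

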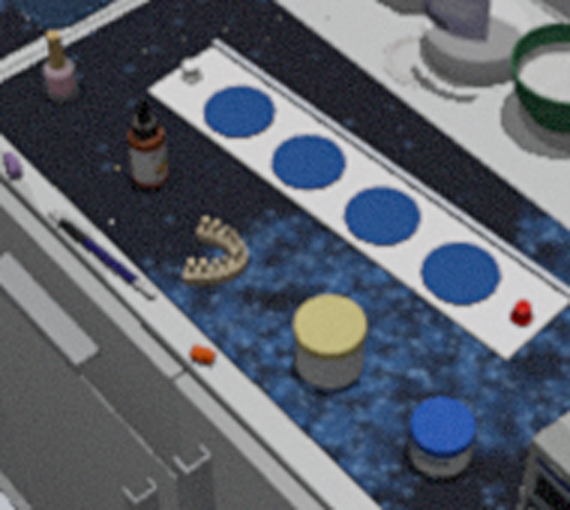

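View pics/si1.png

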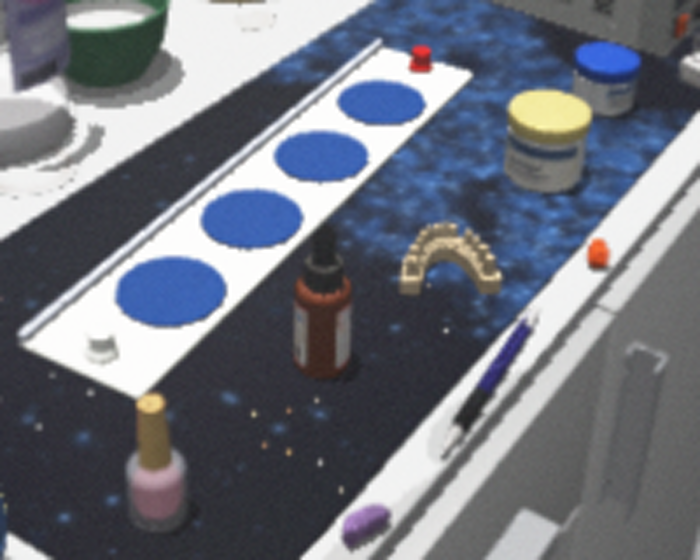

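Crop scale 3 from (215,150), scene: cap tops at (53,34) varnish and (143,104) dropper; lids at (330,321) powder and (442,424) gel. Side crop scale 3.5 from (230,170): (151,401), (323,232), (550,115) and (607,61). The disc pitch comes out at 95 mm, as it should.

Run:
```python
from h import *
a=cam("scene");b=cam("side")
o={"varn":((53,34),(151,401),79),"drop":((143,104),(323,232),102),"powd":((330,321),(550,115),55),"gel":((442,424),(607,61),42)}
base={"varn":((62,96),(157,524)),"drop":((149,182),(322,372))}
for k,(p,q,z) in o.items():
    u=np.array(p)/3+(215,150); v=np.array(q)/3.5+(230,170)
    A=onz(a,u,z);B=onz(b,v,z)
    (o1,r1),(o2,r2)=ray(a,u),ray(b,v)
    t=np.linalg.lstsq(np.c_[r1,-r2],o2-o1,rcond=None)[0]
    print(k,A.round(1),B.round(1),"tri",((o1+r1*t[0]+o2+r2*t[1])/2).round(1))
    if k in base:
        # lowest visible edge of base: near edge of circle at z=0
        u=np.array(base[k][0])/3+(215,150); v=np.array(base[k][1])/3.5+(230,170); print("  base near edge",onz(a,u,0).round(1),onz(b,v,0).round(1))
c=cam("wrist");save(c,"w0.png");print(c["extrinsics"],c["fovy"])
from scipy.spatial.transform import Rotation as R
print(R.from_quat(manip.read_state()["orientation"]).as_matrix().round(3))
for p,z in(((62,42),8),):pass
```

```text
varn [447.7 210.7  79. ] [443.6 213.5  79. ] tri [446.9 211.6  77.1]
  base near edge [444.3 207.3   0. ] [439.4 220.2   0. ]
drop [443.7  59.6 102. ] [438.1  73.3 102. ] tri [445.5  64.5  95.1]
  base near edge [440.3  59.5   0. ] [436.5  73.4   0. ]
powd [ 433.6 -203.8   55. ] [ 424.1 -194.4   55. ] tri [ 431.1 -203.    51.3]
gel [ 439.7 -330.8   42. ] [ 433.5 -319.7   42. ] tri [ 439.2 -329.6   37.6]
[[ 3.54956783e-01  8.95519574e-01  2.68422009e-01  1.61160176e+02]
 [ 9.34882674e-01 -3.40091496e-01 -1.01647235e-01  6.33629965e+02]
 [ 2.60953478e-04  2.87023461e-01 -9.57923517e-01  3.73446066e+02]
 [ 0.00000000e+00  0.00000000e+00  0.00000000e+00  1.00000000e+00]] 65.42971057452917
[[-0.935  0.355 -0.   ]
 [ 0.355  0.935 -0.   ]
 [ 0.    -0.    -1.   ]]
```

View pics/w0.png

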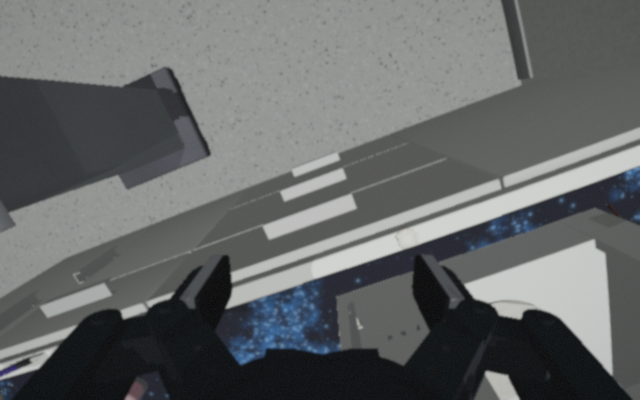

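The wrist view shows only bench edge, cupboard fronts and the tips; the fingers are at (210,290) and (435,290). I'll back out toward -y and turn the closing line to the x direction, which keeps the last joint near mid-range and leaves neighbouring discs clear.

```bash
python3 drive.py '[[0,-50,0,0],[0,-50,0,0],[0,-50,0,0],[0,0,0,0.15],[0,0,0,0.15],[0,0,0,0.15],[0,0,0,0.15],[0,0,0,0.15]]'
cat >> h.py <<'E'
from scipy.spatial.transform import Rotation as R
def go(*P, yaw=0.0):
    "tool-frame shift to each world point (mm) from the one before; first from measured pose"
    s=manip.read_state(); M=R.from_quat(s["orientation"]).as_matrix()
    az=np.arctan2(M[1,1],M[0,1]); p=np.array(s["tool_pos"]); print("t",round(s["clock"],1),"pos",p.round(1),"az",az.round(3),"turn",round(az-yaw,3),"w",round(s["gripper_width"],3),"q7",round(s["q"][6],2))
    for t in P:
        d=M.T@(np.array(t)-p); print("  shift",d.round(1)); p=np.array(t)
E
python3 -c "
from h import *
go((446,140,230))"
```

```text
clock: 1.15
tool_pos: [177.4, 467.5, 231.5]
orientation: [0.531, 0.848, 0.0, -0.0]
ft_force: [-0.5, -1.7, -0.2]
gripper_width: 0.999
grip_force: 0.0
t 1.1 pos [177.4 467.5 231.5] az 0.452 turn 0.452 w 0.999 q7 -0.9
  shift [-411.9   98.7    1.5]
```

```bash
python3 drive.py '[[0,0,0,0.15],[0,0,0,0.15],[0,0,0,0.15],[-36,30,0,0],[-36,30,0,0],[-36,30,0,0],[-36,30,0,0],[-36,30,0,0]]'; python3 drive.py '[[-37,30,0,0],[-37,30,0,0],[-37,30,0,0],[-37,30,0,0],[0,0,0,0]]';  python3 - <<'E'
from h import *
go((446,140,230))
c=cam("wrist");save(c,"w1.png")
for p in((446,212,79),(445,66,102),(556,73,8),(563,-22,8)): print(p,proj(c,p).round(0))
E
```

```text
clock: 1.95
tool_pos: [329.8, 287.3, 231.7]
orientation: [0.704, 0.71, 0.001, 0.0]
ft_force: [0.7, 0.8, 0.6]
gripper_width: 0.998
grip_force: 0.0
clock: 2.45
tool_pos: [454.0, 135.4, 231.8]
orientation: [0.708, 0.706, 0.0, 0.002]
ft_force: [-1.0, 0.1, -0.6]
gripper_width: 0.999
grip_force: 0.0
t 2.5 pos [454.  135.4 231.8] az -0.002 turn -0.002 w 0.999 q7 -0.34
  shift [ 4.6 -8.   1.7]
(446, 212, 79) [[313. 105.]]
(445, 66, 102) [[313. 262.]]
(556, 73, 8) [[403. 221.]]
(563, -22, 8) [[403. 287.]]
```

View pics/w1.png

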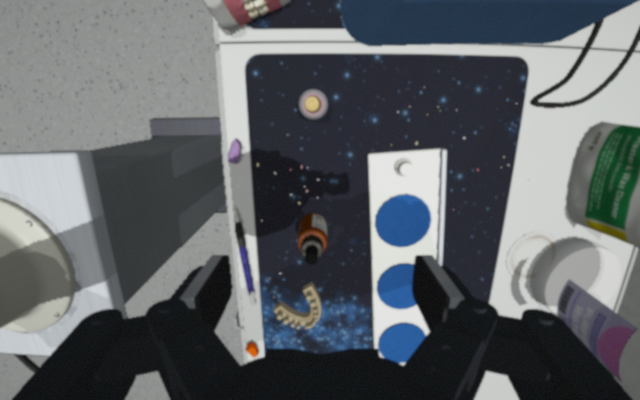

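The wrist view shows the varnish cap at (313,103), dropper bulb tip at (312,257), disc_a centre at (403,220) and arch at (300,305). All are close to the predictions.

Run:
```python
from h import *
c=cam("wrist")
print("varn",onz(c,(313,103),79).round(1),"drop",onz(c,(312,256),102).round(1),"collar/shoulder",onz(c,(312.5,237),71).round(1))
print("arch corners",onz(c,(275,315),20).round(0),onz(c,(308,285),20).round(0),onz(c,(325,300),20).round(0))
for x in blobs(c,(100,150,90),(125,255,255),300): print(x,onz(c,x[2],8).round(1))
```

```text
varn [443.  217.1  79. ] drop [441.7  75.8 102. ] collar/shoulder [441.3  82.4  71. ]
arch corners [388. -53.  20.] [433.  -7.  20.] [456. -29.  20.]
(np.int32(2044), [378, 199, 53, 50], [404.4, 223.3]) [555.1  74.    8. ]
(np.int32(1202), [380, 268, 38, 42], [398.4, 289.2]) [554.8 -21.1   8. ]
(np.int32(1147), [381, 327, 45, 39], [401.1, 344.0]) [ 566.1 -112.6    8. ]
```

```bash
python3 drive.py '[[-32,-6,40,0],[-32,-6,40,0],[0,0,5,0],[0,0,0,0],[0,0,0,0]]'
python3 - <<'E'
from h import *
go((442,70,140))
c=cam("wrist");save(c,"w2.png",(170,60,470,360),2)
for p in((442,70,102),(442,70,77),(442,70,65),(442,70,0)): print(p,((proj(c,p)-(170,60))*2).round(0))
E
```

```text
clock: 3.05
tool_pos: [439.4, 81.5, 149.5]
orientation: [0.703, 0.711, 0.001, 0.0]
ft_force: [-0.0, 0.3, 0.2]
gripper_width: 0.997
grip_force: 0.0
t 3.0 pos [439.4  81.5 149.5] az 0.011 turn 0.011 w 0.997 q7 -0.2
  shift [-11.5   2.5   9.5]
(442, 70, 102) [[314. 365.]]
(442, 70, 77) [[312. 337.]]
(442, 70, 65) [[312. 325.]]
(442, 70, 0) [[310. 279.]]
```

View pics/w2.png

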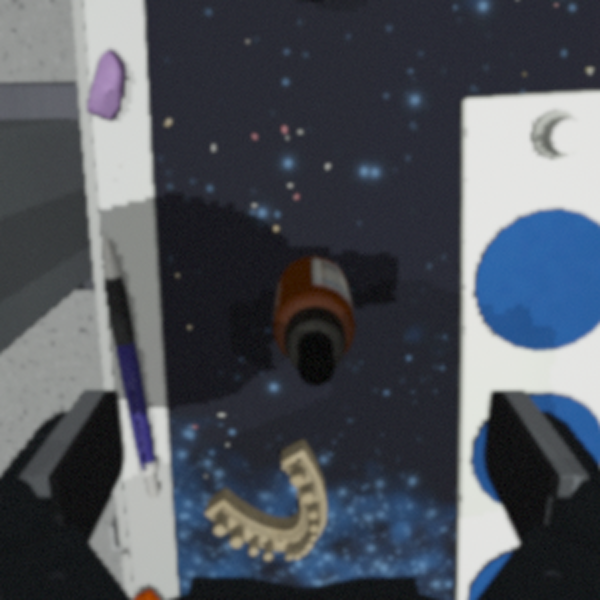

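The crop shows the bulb tip at (316,364) against (314,365) predicted for (442,70,102), so the dropper is at about (443,70). I'll descend to grasp.

```bash
python3 drive.py '[[-11.5,3.5,0,0.01],[0,0,0,0],[0,0,0,0]]'; python3 -c "
from h import *
go((443,70,36))"
```

```text
clock: 3.4
tool_pos: [443.1, 67.9, 149.3]
orientation: [0.708, 0.706, 0.0, 0.0]
ft_force: [-0.3, -0.5, -0.2]
gripper_width: 1.0
grip_force: 0.0
t 3.4 pos [443.1  67.9 149.3] az -0.003 turn -0.003 w 1.0 q7 -0.18
  shift [  2.1  -0.2 113.3]
```

```bash
python3 drive.py '[[1,0,28,0],[1,0,28,0],[0,0,28,0],[0,0,15,0],[0,0,14,0],[0,0,0,0],[0,0,0,0]]'; python3 drive.py '[[0,0,0,0],[0,0,0,0],[0,0,0,0],[0,0,0,0],[0,0,0,0],[0,0,0,0],[0,0,0,0],[0,0,0,0]]' 0.0 30;python3 drive.py '[[0,0,-2,0],[0,0,-10,0],[0,0,-30,0],[0,0,-40,0],[0,0,-40,0],[0,0,0,0],[0,0,0,0]]'
python3 - <<'E'
from h import *
c=cam("wrist");save(c,"w3.png",(170,60,470,360),1.5)
go((577,-211,158),(577,-211,45))
E
```

```text
clock: 4.1
tool_pos: [442.6, 70.2, 35.9]
orientation: [0.708, 0.706, -0.0, -0.0]
ft_force: [0.3, -0.4, 0.1]
gripper_width: 0.999
grip_force: 0.0
clock: 4.9
tool_pos: [443.1, 70.2, 36.3]
orientation: [0.708, 0.706, 0.0, 0.0]
ft_force: [-0.3, -0.7, 5.7]
gripper_width: 0.362
grip_force: 30.9
clock: 5.6
tool_pos: [443.1, 70.2, 159.0]
orientation: [0.708, 0.706, 0.001, 0.001]
ft_force: [-0.5, -0.5, -1.6]
gripper_width: 0.362
grip_force: 30.4
t 5.7 pos [442.   70.  157.7] az -0.002 turn -0.002 w 0.364 q7 -0.19
  shift [-280.8  135.5   -0.3]
  shift [ -0.   0. 113.]
```

View pics/w3.png

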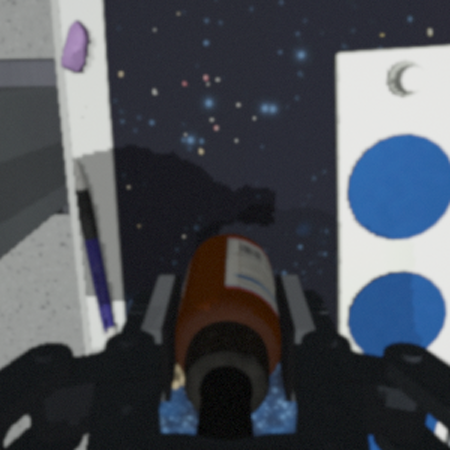

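The crop shows the bottle upright between the pads, bulb at (225,400).

```bash
python3 drive.py '[[-25,12,0,0],[-40,19,0,0],[-40,19,0,0],[-40,19,0,0],[-40,19,0,0],[-40,19,0,0],[-30,15,0,0],[-25,13,0,0]]'; python3 drive.py '[[0,0,0,0],[0,0,0,0],[0,0,0,0]]'
python3 - <<'E'
from h import *
go((577,-211,100),(577,-211,45))
c=cam("wrist")
for x in blobs(c,(100,150,90),(125,255,255),300): print(x,onz(c,x[2],8).round(1))
E
```

```text
clock: 6.45
tool_pos: [575.7, -212.5, 155.1]
orientation: [0.709, 0.706, -0.001, -0.002]
ft_force: [-0.1, -0.2, -1.3]
gripper_width: 0.368
grip_force: 30.3
clock: 6.75
tool_pos: [575.8, -208.4, 156.1]
orientation: [0.707, 0.707, -0.0, -0.002]
ft_force: [0.2, 0.7, -0.5]
gripper_width: 0.363
grip_force: 30.3
t 6.8 pos [ 575.8 -208.4  156.1] az -0.001 turn -0.001 w 0.363 q7 0.41
  shift [-2.7  1.4 56.1]
  shift [-0.1  0.2 55. ]
(np.int32(648), [279, 0, 60, 15], [308.3, 5.7]) [563.2 -50.8   8. ]
(np.int32(4866), [279, 48, 77, 81], [317.2, 87.5]) [ 570.4 -116.4    8. ]
(np.int32(2206), [290, 157, 71, 52], [327.0, 179.1]) [ 579.3 -199.3    8. ]
(np.int32(789), [579, 179, 30, 50], [593.5, 204.6]) [ 850.9 -224.8    8. ]
```

```bash
python3 drive.py '[[-1.5,0.5,30,0],[-1,0.5,30,0],[0,0,25,0],[0,0,12,0],[0,0,8,0],[0,0,4,0],[0,0,0,0],[0,0,0,0]]'; python3 -c "
from h import *
go((577,-211,44.5))"
```

```text
clock: 7.6
tool_pos: [578.8, -212.9, 49.8]
orientation: [0.708, 0.706, 0.0, 0.001]
ft_force: [-0.0, -0.5, -1.0]
gripper_width: 0.363
grip_force: 30.3
t 7.6 pos [ 578.8 -212.9   49.8] az -0.002 turn -0.002 w 0.363 q7 0.44
  shift [ 1.9 -1.8  5.3]
```

```bash
python3 drive.py '[[1,-1,2,0],[0,0,2,0],[0,0,0,0],[0,0,0,0]]'; python3 drive.py '[[0,0,0.8,0],[0,0,0,0],[0,0,0,0]]'
```

```text
clock: 8.0
tool_pos: [576.9, -211.7, 44.8]
orientation: [0.708, 0.706, 0.0, -0.0]
ft_force: [-0.3, 0.1, -1.4]
gripper_width: 0.365
grip_force: 30.3
clock: 8.3
tool_pos: [577.1, -211.9, 44.4]
orientation: [0.708, 0.706, 0.0, 0.0]
ft_force: [-1.1, -0.2, 4.5]
gripper_width: 0.36
grip_force: 30.7
```

```bash
python3 drive.py '[[0,0,0,0],[0,0,0,0],[0,0,0,0],[0,0,0,0],[0,0,-10,0],[0,0,-30,0],[0,0,-40,0],[0,0,-40,0]]' 0.8; python3 drive.py '[[0,-20,0,0],[0,-40,0,0],[0,-40,0,0],[8,-40,0,0],[0,0,0,0],[0,0,0,0],[0,0,0,0]]' 1.0
python3 - <<'E'
from h import *
c=cam("wrist");save(c,"w4.png")
go((430,-200,150))
for p in((430,-200,55),(437,-326,42),(577,-211,110)): print(p,proj(c,p).round(0))
for n,lo,hi in(("tan",(15,60,100),(35,255,255)),("blue",(100,150,60),(125,255,255))):
    for x in blobs(c,lo,hi,300): print(n,x,onz(c,x[2],55 if n=="tan" else 8).round(1))
E
```

```text
clock: 9.1
tool_pos: [576.5, -211.7, 165.4]
orientation: [0.708, 0.706, -0.0, -0.0]
ft_force: [0.8, 0.5, 0.5]
gripper_width: 0.801
grip_force: 0.0
clock: 9.8
tool_pos: [438.7, -203.8, 164.9]
orientation: [0.708, 0.707, 0.001, 0.001]
ft_force: [0.2, 0.5, 0.2]
gripper_width: 1.0
grip_force: 0.0
t 9.8 pos [ 438.8 -203.7  164.7] az -0.001 turn -0.001 w 1.0 q7 0.46
  shift [ 3.7 -8.8 14.6]
(430, -200, 55) [[312. 195.]]
(437, -326, 42) [[321. 312.]]
(577, -211, 110) [[521. 231.]]
tan (np.int32(314), [296, 32, 35, 21], [313.6, 43.8]) [432.2 -83.5  55. ]
tan (np.int32(3590), [279, 163, 69, 67], [312.3, 196.1]) [ 430.1 -201.1   55. ]
tan (np.int32(804), [612, 273, 28, 65], [625.0, 309.5]) [ 746.8 -321.3   55. ]
blue (np.int32(1262), [431, 0, 69, 25], [464.4, 9.8]) [562.8 -45.7   8. ]
blue (np.int32(4343), [427, 56, 73, 77], [463.4, 94.2]) [ 569.3 -116.6    8. ]
blue (np.int32(1960), [427, 161, 66, 64], [454.6, 186.0]) [ 570.9 -204.     8. ]
blue (np.int32(1978), [297, 288, 52, 49], [322.1, 312.4]) [ 438.3 -351.     8. ]
```

View pics/w4.png

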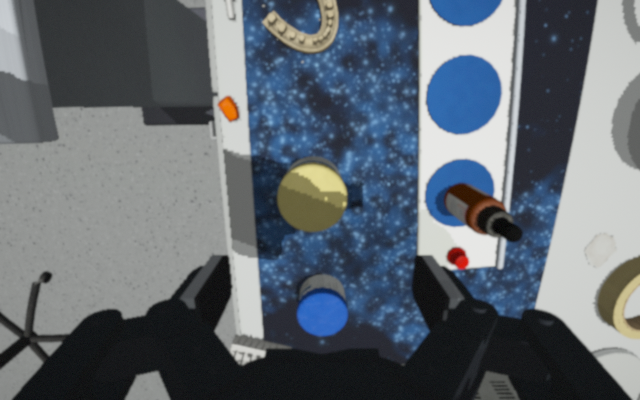

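The wrist view shows the powder lid at (312,196), gel lid at (322,312), and the dropper standing on disc_d at (475,210). The powder pot is at (430,-201), matching the other estimates.

```bash
python3 drive.py '[[1.5,-4.5,20,0],[1.5,-4.5,30,0],[0,0,35,0],[0,0,30,0],[0,0,15,0],[0,0,11,0],[0,0,0,0],[0,0,0,0]]'; python3 drive.py '[[0,0,0,0],[0,0,0,0],[0,0,0,0],[0,0,0,0],[0,0,0,0],[0,0,0,0]]' 0.0 35; python3 drive.py '[[0,0,-2,0],[0,0,-10,0],[0,0,-30,0],[0,0,-30,0],[0,0,-30,0],[0,0,0,0],[0,0,0,0]]'; python3 -c "
from h import *
go((563,-21.8,125))"
```

```text
clock: 10.65
tool_pos: [428.8, -200.7, 23.2]
orientation: [0.708, 0.706, 0.0, 0.0]
ft_force: [1.1, 0.1, 0.3]
gripper_width: 1.004
grip_force: 0.0
clock: 11.25
tool_pos: [429.0, -200.8, 24.3]
orientation: [0.708, 0.706, 0.001, 0.001]
ft_force: [-1.6, 0.3, 6.3]
gripper_width: 0.677
grip_force: 36.0
clock: 11.95
tool_pos: [428.5, -200.5, 126.0]
orientation: [0.708, 0.706, 0.001, 0.001]
ft_force: [-0.5, -0.0, -1.3]
gripper_width: 0.678
grip_force: 37.8
t 11.9 pos [ 428.5 -200.5  126. ] az -0.002 turn -0.002 w 0.678 q7 0.48
  shift [178.9 134.1   1.2]
```

```bash
python3 drive.py '[[25,19,0,0],[40,30,0,0],[40,30,0,0],[40,30,0,0],[25,19,0,0],[9,6,0,0],[0,0,0,0],[0,0,0,0]]'; python3 drive.py '[[0,0,30,0],[0,0,30,0],[0,0,20,0],[0,0,8,0],[0,0,0,0],[0,0,0,0]]'
python3 - <<'E'
from h import *
go((563,-21.8,31.5))
c=cam("wrist")
for x in blobs(c,(100,150,60),(125,255,255),300): print(x,onz(c,x[2],8).round(1))
E
```

```text
clock: 12.75
tool_pos: [560.6, -23.3, 123.8]
orientation: [0.708, 0.706, -0.001, -0.001]
ft_force: [-0.5, -0.1, -1.0]
gripper_width: 0.679
grip_force: 37.8
clock: 13.35
tool_pos: [562.6, -22.8, 37.7]
orientation: [0.708, 0.706, 0.0, 0.0]
ft_force: [0.3, -0.1, -0.4]
gripper_width: 0.677
grip_force: 37.8
t 13.3 pos [562.6 -22.8  37.7] az -0.004 turn -0.004 w 0.677 q7 0.11
  shift [1.  0.4 6.2]
(np.int32(14754), [244, 0, 135, 135], [310.6, 64.6]) [556.3  72.7   8. ]
(np.int32(2447), [267, 180, 116, 71], [330.6, 202.8]) [566.9  -1.7   8. ]
```

```bash
python3 drive.py '[[1,0.5,2,0],[0,0,2,0],[0,0,1,0],[0,0,0,0],[0,0,0,0]]'; python3 drive.py '[[0,0,0.8,0],[0,0,0,0],[0,0,0,0]]'
```

```text
clock: 13.9
tool_pos: [563.2, -20.4, 32.4]
orientation: [0.708, 0.707, 0.0, 0.0]
ft_force: [-1.6, 0.7, 4.3]
gripper_width: 0.677
grip_force: 38.2
clock: 14.2
tool_pos: [563.2, -20.4, 32.4]
orientation: [0.708, 0.706, 0.0, 0.0]
ft_force: [-3.0, 0.6, 12.3]
gripper_width: 0.678
grip_force: 38.6
```

```bash
python3 drive.py '[[0,0,0,0],[0,0,0,0],[0,0,0,0],[0,0,-5,0],[0,0,-25,0],[0,0,-45,0],[0,0,-45,0],[0,0,0,0]]' 1.0; python3 drive.py '[[-25,-11,0,0],[-45,-19,0,0],[-45,-19,0,0],[-45,-19,0,0],[-45,-19,0,0],[-45,-19,0,0],[-38,-15,0,0],[-12,-5,0,0]]'; python3 drive.py '[[0,0,0,0],[0,0,0,0],[0,0,0,0]]'
python3 - <<'E'
from h import *
go((438,-326,150))
c=cam("wrist");save(c,"w5.png")
for p in((438,-326,42),(577,-211,110)): print(p,proj(c,p).round(0))
for x in blobs(c,(100,150,60),(125,255,255),300): print(x,onz(c,x[2],42).round(1))
E
```

```text
clock: 15.0
tool_pos: [567.6, -21.0, 157.8]
orientation: [0.708, 0.706, 0.004, 0.004]
ft_force: [1.1, -0.6, 0.7]
gripper_width: 0.998
grip_force: 0.0
clock: 15.8
tool_pos: [433.0, -325.9, 151.3]
orientation: [0.71, 0.704, -0.001, 0.001]
ft_force: [-0.4, 0.4, 0.5]
gripper_width: 0.997
grip_force: 0.0
clock: 16.1
tool_pos: [437.4, -318.1, 150.8]
orientation: [0.707, 0.708, 0.0, -0.0]
ft_force: [-0.5, -0.4, 0.6]
gripper_width: 0.999
grip_force: 0.0
t 16.1 pos [ 437.4 -318.1  150.8] az 0.001 turn 0.001 w 0.999 q7 0.71
  shift [-7.9  0.6  0.8]
(438, -326, 42) [[324. 209.]]
(577, -211, 110) [[572.  51.]]
(np.int32(2773), [445, 30, 71, 83], [473.4, 68.6]) [ 552.  -213.7   42. ]
(np.int32(304), [253, 109, 33, 26], [268.9, 123.3]) [ 394.8 -255.5   42. ]
(np.int32(2834), [294, 182, 61, 59], [324.0, 211.0]) [ 438.4 -328.1   42. ]
```

View pics/w5.png

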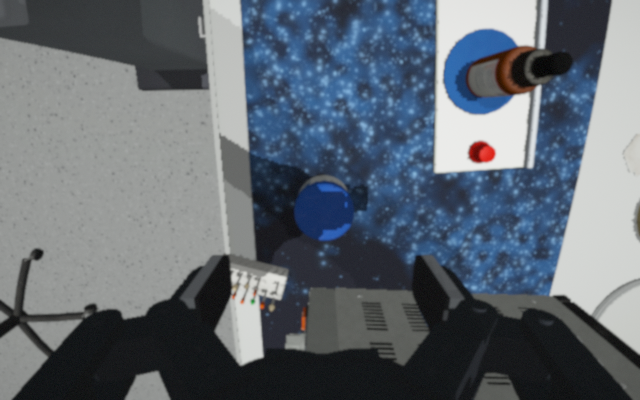

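The wrist view shows the gel lid at (324,211), giving (438,-328), and the grey box edge at row ~289. I'll check the box clearance.

Run:
```python
from h import *
c=cam("wrist");a=cam("scene")
for h in(60,90,120,150): print(h,"wrist corner",onz(c,(311,289),h).round(0),"scene corner",onz(a,(391,300),h).round(0), "scene far",onz(a,(481,243),h).round(0))
print(onz(a,(390,322),0).round(0))
s=cam("scene");save(s,"sc2.png",(300,190,540,370),3)
```

```text
60 wrist corner [ 427. -393.   60.] scene corner [ 464. -399.   60.] scene far [ 756. -433.   60.]
90 wrist corner [ 429. -374.   90.] scene corner [ 448. -410.   90.] scene far [ 732. -443.   90.]
120 wrist corner [ 430. -355.  120.] scene corner [ 432. -421.  120.] scene far [ 708. -453.  120.]
150 wrist corner [ 431. -336.  150.] scene corner [ 416. -432.  150.] scene far [ 683. -463.  150.]
[ 450. -417.    0.]
```

View pics/sc2.png

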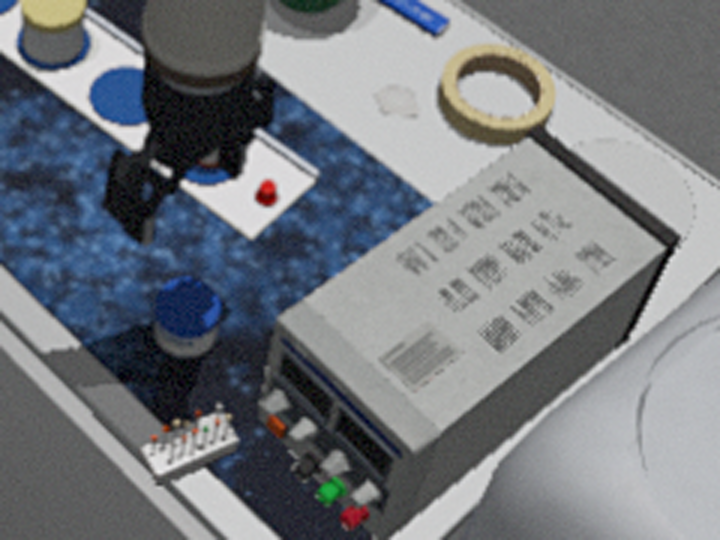

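The box face stands at y≈-415, clear of the gripper body (y ≥ -371), with the gel pot at (438,-328).

```bash
python3 drive.py '[[-5,0.5,20,0],[-4.5,0.5,30,0],[0,0,35,0],[0,0,30,0],[0,0,15,0],[0,0,10,0],[0,0,0,0],[0,0,0,0]]'; python3 drive.py '[[0,0,0,0],[0,0,0,0],[0,0,0,0],[0,0,0,0],[0,0,0,0],[0,0,0,0]]' 0.0 35; python3 drive.py '[[0,0,-2,0],[0,0,-10,0],[0,0,-30,0],[0,0,-40,0],[0,0,-40,0],[0,0,-18,0],[0,0,0,0],[0,0,0,0]]'; python3 -c "
from h import *
go((500,-100,150),(556.3,72.8,150))"
```

```text
clock: 17.1
tool_pos: [438.0, -330.4, 12.0]
orientation: [0.708, 0.706, 0.0, 0.001]
ft_force: [-0.2, 0.0, -0.2]
gripper_width: 0.995
grip_force: 0.0
clock: 17.7
tool_pos: [438.1, -330.4, 12.6]
orientation: [0.708, 0.706, 0.0, 0.001]
ft_force: [-1.2, 1.5, 6.7]
gripper_width: 0.58
grip_force: 35.1
clock: 18.5
tool_pos: [437.2, -329.8, 151.6]
orientation: [0.708, 0.706, 0.0, 0.0]
ft_force: [-0.5, 0.4, -0.3]
gripper_width: 0.581
grip_force: 36.5
t 18.5 pos [ 437.2 -329.8  151.6] az -0.002 turn -0.002 w 0.581 q7 0.73
  shift [229.9  62.3   1.6]
  shift [172.9  56.    0. ]
```

```bash
python3 drive.py '[[25,7,0,0],[45,13,0,0],[45,13,0,0],[45,13,0,0],[45,13,0,0],[45,13,0,0],[45,13,0,0],[45,13,0,0]]'; python3 drive.py '[[38,12,0,0],[23,8,0,0],[0,0,0,0],[0,0,0,0],[0,0,0,0]]'; python3 -c "
from h import *
go((556.3,71.5,26),(556.3,71.5,20))"
```

```text
clock: 19.3
tool_pos: [534.7, 11.7, 149.5]
orientation: [0.708, 0.706, -0.001, -0.001]
ft_force: [1.4, -0.5, -0.8]
gripper_width: 0.584
grip_force: 36.5
clock: 19.8
tool_pos: [554.9, 69.0, 150.0]
orientation: [0.708, 0.706, -0.001, -0.0]
ft_force: [0.5, -0.7, -0.8]
gripper_width: 0.583
grip_force: 36.5
t 19.8 pos [554.9  69.  150. ] az -0.004 turn -0.004 w 0.583 q7 -0.11
  shift [  2.6   1.6 124. ]
  shift [0. 0. 6.]
```

```bash
python3 drive.py '[[1.5,1,30,0],[1,0,40,0],[0,0,30,0],[0,0,15,0],[0,0,9,0],[0,0,0,0],[0,0,0,0]]'; python3 drive.py '[[0,0,2,0],[0,0,2,0],[0,0,1.5,0],[0,0,0,0],[0,0,0,0]]'
```

```text
clock: 20.5
tool_pos: [558.0, 73.1, 28.2]
orientation: [0.708, 0.706, 0.001, 0.001]
ft_force: [0.2, -0.9, -0.1]
gripper_width: 0.584
grip_force: 36.5
clock: 21.0
tool_pos: [557.0, 73.4, 21.7]
orientation: [0.708, 0.706, 0.0, 0.0]
ft_force: [0.2, -0.8, -0.4]
gripper_width: 0.581
grip_force: 36.5
```

```bash
python3 drive.py '[[-1.5,0,1,0],[0,0,0.7,0],[0,0,0,0],[0,0,0,0]]'
```

```text
clock: 21.4
tool_pos: [557.2, 71.9, 20.6]
orientation: [0.708, 0.706, 0.0, -0.0]
ft_force: [-2.1, 0.2, 5.1]
gripper_width: 0.579
grip_force: 36.9
```

Contact. Release, rise, and go over the varnish (444,214).

```bash
python3 drive.py '[[0,0,0,0],[0,0,0,0],[0,0,0,0],[0,0,-5,0],[0,0,-25,0],[0,0,-45,0],[0,0,-45,0],[0,0,-15,0]]' 0.8; python3 drive.py '[[20,-16,0,0],[40,-32,0,0],[40,-32,0,0],[30,-24,0,0],[12,-9,0,0],[0,0,0,0],[0,0,0,0],[0,0,0,0]]' 0.6
python3 - <<'E'
from h import *
go((444,214,150))
c=cam("wrist");save(c,"w6.png",(170,60,470,360),1.5)
print(((proj(c,[(444,214,79),(444,214,0)])-(170,60))*1.5).round(0))
print([(x,onz(c,x[2],79).round(1)) for x in blobs(c,(10,80,100),(35,255,255),100)])
E
```

```text
clock: 22.2
tool_pos: [560.0, 72.1, 160.1]
orientation: [0.708, 0.706, 0.003, 0.002]
ft_force: [0.6, 0.0, 0.6]
gripper_width: 0.796
grip_force: 0.0
clock: 23.0
tool_pos: [446.9, 210.7, 155.1]
orientation: [0.709, 0.706, 0.0, 0.0]
ft_force: [0.3, -0.1, 0.0]
gripper_width: 0.598
grip_force: 0.0
t 23.0 pos [446.9 210.7 155.1] az -0.004 turn -0.004 w 0.598 q7 -0.47
  shift [ 3.3 -2.9  5.1]
[[224. 222.]
 [225. 185.]]
[((np.int32(346), [312, 186, 17, 31], [320.1, 203.0]), array([444.8, 217.6,  79. ]))]
```

View pics/w6.png

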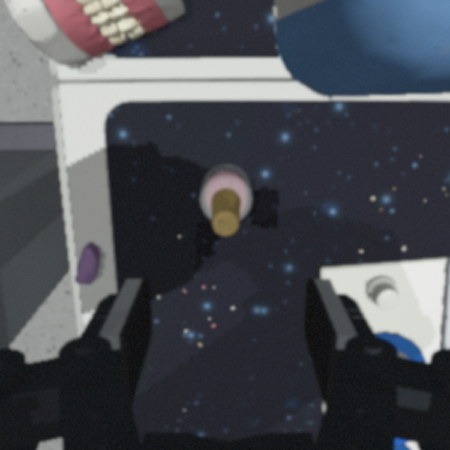

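The crop shows the cap top at (225,226), against (224,222) predicted, so the varnish is at (444.5,212.3).

```bash
python3 drive.py '[[1.6,-2.4,15,0],[0,0,25,0],[0,0,25,0],[0,0,15,0],[0,0,13,0],[0,0,10,0],[0,0,0,0],[0,0,0,0]]'; python3 drive.py '[[0,0,0,0],[0,0,0,0],[0,0,0,0],[0,0,0,0],[0,0,0,0],[0,0,0,0]]' 0.0 30; python3 -c "
from h import *
go((444.5,212.3,50))"
```

```text
clock: 23.85
tool_pos: [443.8, 213.6, 52.1]
orientation: [0.708, 0.706, 0.0, 0.0]
ft_force: [-0.3, 0.5, -0.0]
gripper_width: 0.602
grip_force: 0.0
clock: 24.45
tool_pos: [443.9, 214.1, 52.5]
orientation: [0.708, 0.706, 0.001, 0.0]
ft_force: [-0.9, -0.3, 6.1]
gripper_width: 0.185
grip_force: 30.6
t 24.4 pos [443.9 214.1  52.5] az -0.002 turn -0.002 w 0.185 q7 -0.45
  shift [-1.8  0.6  2.5]
```

```bash
python3 drive.py '[[0,0,-2,0],[0,0,-10,0],[0,0,-30,0],[0,0,-40,0],[0,0,-30,0],[-15,6,0,0],[-35,13,0,0],[-44,17,0,0]]';python3 drive.py '[[-44,17,0,0],[-44,17,0,0],[-44,17,0,0],[-44,17,0,0],[-38,14,0,0],[-21,8,0,0],[0,0,0,0],[0,0,0,0]]'
python3 - <<'E'
from h import *
go((570.2,-115.5,70),(570.2,-115.5,60.5))
c=cam("wrist");save(c,"w7.png")
E
```

```text
clock: 25.25
tool_pos: [479.0, 120.8, 164.9]
orientation: [0.706, 0.708, 0.001, -0.0]
ft_force: [1.2, 0.2, -2.0]
gripper_width: 0.185
grip_force: 30.0
clock: 26.05
tool_pos: [568.2, -115.6, 163.9]
orientation: [0.708, 0.706, -0.0, -0.001]
ft_force: [-0.1, -0.0, -0.6]
gripper_width: 0.19
grip_force: 30.0
t 26.1 pos [ 568.2 -115.6  163.9] az -0.003 turn -0.003 w 0.19 q7 0.26
  shift [ 0.   2.  93.9]
  shift [-0.   0.   9.5]
```

View pics/w7.png

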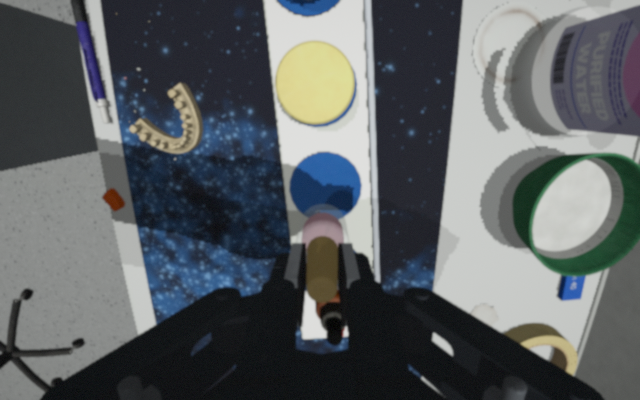

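The wrist view shows the varnish upright in the grip at (322,260), the powder centred on disc_b at (315,82), and disc_c at (325,187) below. I'll lower it.

```bash
python3 drive.py '[[0,1,25,0],[0,0.5,30,0],[0,0,22,0],[0,0,12,0],[0,0,8,0],[0,0,0,0],[0,0,0,0]]'; python3 drive.py '[[0,0,2,0],[0,0,1.5,0],[0,0,0,0],[0,0,0,0]]'
```

```text
clock: 26.8
tool_pos: [571.0, -115.3, 67.8]
orientation: [0.708, 0.707, 0.0, 0.0]
ft_force: [1.0, -0.8, -0.4]
gripper_width: 0.186
grip_force: 30.0
clock: 27.2
tool_pos: [570.4, -115.5, 63.6]
orientation: [0.708, 0.706, 0.0, 0.0]
ft_force: [0.3, 0.0, -1.6]
gripper_width: 0.185
grip_force: 30.0
```

```bash
python3 drive.py '[[0,0,1.5,0],[0,0,1,0],[0,0,0,0],[0,0,0,0]]'; python3 drive.py '[[0,0,0.7,0],[0,0,0,0],[0,0,0,0]]'
```

```text
clock: 27.6
tool_pos: [570.2, -115.5, 60.8]
orientation: [0.708, 0.706, -0.0, -0.0]
ft_force: [0.2, 0.4, 0.4]
gripper_width: 0.183
grip_force: 30.0
clock: 27.9
tool_pos: [570.5, -115.6, 60.5]
orientation: [0.708, 0.706, 0.0, 0.0]
ft_force: [-0.4, 0.8, 3.0]
gripper_width: 0.186
grip_force: 30.3
```

Contact. Release, rise, back off and check the result.

```bash
python3 drive.py '[[0,0,0,0],[0,0,0,0],[0,0,0,0],[0,0,0,0],[0,0,-5,0],[0,0,-25,0],[0,0,-45,0],[0,0,-45,0]]' 0.6; python3 drive.py '[[0,-20,-20,0],[0,-40,-40,0],[0,-40,-30,0],[0,-40,0,0],[0,-20,0,0],[0,0,0,0],[0,0,0,0]]'
python3 - <<'E'
from h import *
a=cam("scene");b=cam("side");go((500,-70,300))
A=cv2.resize(cv2.cvtColor(a["img"],4)[160:280,270:410],None,fx=4,fy=4); B=cv2.resize(cv2.cvtColor(b["img"],4)[150:270,240:380],None,fx=4,fy=4)
D={"a":(556.3,72.8),"b":(563.2,-22),"c":(570.1,-116.5),"d":(577.1,-211)};H={"a":42,"b":55,"c":79,"d":102}
for k in D:
  for I,c,o in((A,a,(270,160)),(B,b,(240,150))):
    for z in(8,8+H[k]): cv2.drawMarker(I,tuple(int(v) for v in (proj(c,(*D[k],z))[0]-o)*4),(0,255,0),0,8,1)
cv2.imwrite("pics/end.png",cv2.resize(np.vstack([A,B]),None,fx=.62,fy=.62) if 0 else cv2.resize(np.hstack([A,B]),(800,343)))
E
```

```text
clock: 28.7
tool_pos: [569.4, -115.5, 181.1]
orientation: [0.708, 0.706, -0.001, -0.001]
ft_force: [0.2, -0.8, 0.5]
gripper_width: 0.602
grip_force: 0.0
clock: 29.4
tool_pos: [415.5, -115.2, 266.3]
orientation: [0.708, 0.706, 0.001, 0.001]
ft_force: [-0.7, 1.2, -0.7]
gripper_width: 0.602
grip_force: 0.0
t 29.5 pos [ 416.1 -115.2  265.9] az -0.002 turn -0.002 w 0.598 q7 0.22
  shift [ 45.3  83.9 -34.1]
```

View pics/end.png

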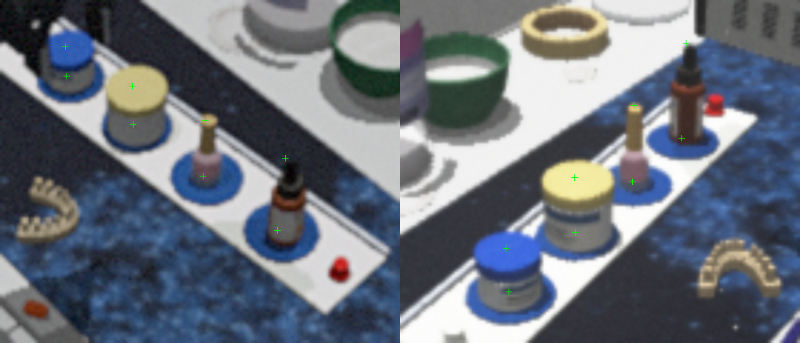

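The composite shows all four upright on their discs in the right order: gel (70,62), powder (136,105), varnish (207,155) and dropper (287,205) beside the red post (left panel). The arch is untouched. The dropper looks a few mm off, so I'll check its offset numerically, without another picture.

Run:
```python
from h import *
D=np.array((577.1,-211.))
rows=[];rhs=[]
for n in("scene","side","wrist"):
    c=cam(n)
    hsv=cv2.cvtColor(c["img"],cv2.COLOR_RGB2HSV)
    th=np.linspace(0,6.28,90); ring=proj(c,np.c_[D[0]+36*np.cos(th),D[1]+36*np.sin(th),0*th+8])
    x0,y0=ring.min(0);x1,y1=ring.max(0)
    if not(0<x0 and x1<640 and 0<y0 and y1<400): print(n,"out",ring.min(0),ring.max(0));continue
    w=np.s_[int(y0)-3:int(y1)+4,int(x0)-5:int(x1)+6]
    m=cv2.inRange(hsv,(100,140,60),(125,255,255))[w]
    cols=np.where(m.any(0))[0]+int(x0)-5
    print(n,"disc cols pred",x0.round(1),x1.round(1),"seen",cols.min(),cols.max(),"disc rows pred",y0.round(1),y1.round(1))
    br=cv2.inRange(hsv,(0,60,30),(14,255,200))
    P=proj(c,[(*D,8),(*D,35),(*D,73)]); print("  axis pred z8,35,73",P.round(1).tolist())
    for z in(25,50,62):
        u,v=proj(c,(*D,z))[0]; v=int(v); seg=hsv[v,int(u)-18:int(u)+19]; blue=(seg[:,0]>98)&(seg[:,0]<126)&(seg[:,1]>140)
        print("  z",z,"row",v,"u",u.round(1),"brown",(np.where(br[v,int(u)-18:int(u)+19])[0]+int(u)-18).tolist(),"nonblue/dark-white",(np.where(~blue)[0]+int(u)-18).tolist())
```

```text
scene disc cols pred 353.5 380.7 seen 348 380 disc rows pred 230.1 251.4
  axis pred z8,35,73 [[367.1, 240.6], [367.8, 234.2], [368.8, 224.8]]
  z 25 row 236 u 367.5 brown [] nonblue/dark-white [349, 350, 351, 352, 353, 354, 355, 356, 364, 365, 366, 367, 368, 369, 370, 371, 372, 373, 374, 375, 376, 379, 380, 381, 382, 383, 384, 385]
  z 50 row 230 u 368.2 brown [365, 366, 367, 368, 369, 370, 371, 372, 373, 374, 375, 376] nonblue/dark-white [350, 351, 352, 353, 354, 355, 356, 357, 358, 359, 360, 361, 362, 363, 364, 365, 366, 367, 368, 369, 370, 371, 372, 373, 374, 375, 376, 377, 378, 379, 380, 381, 382, 383, 384, 385, 386]
  z 62 row 227 u 368.5 brown [365, 366, 367, 375, 376] nonblue/dark-white [352, 353, 354, 355, 356, 357, 358, 359, 360, 361, 362, 363, 364, 365, 366, 367, 368, 369, 370, 371, 372, 373, 374, 375, 376, 377, 378, 379, 380, 381, 382, 383, 384, 385, 386]
side disc cols pred 325.7 351.4 seen 327 350 disc rows pred 192.2 205.0
  axis pred z8,35,73 [[338.5, 198.4], [338.9, 189.9], [339.5, 177.6]]
  z 25 row 193 u 338.8 brown [338, 339, 340, 341, 342, 343] nonblue/dark-white
[... 1194 characters left out ...]
w 248 u 449.7 brown [440, 441, 442, 443, 444, 445, 446, 447, 448, 449, 450, 451, 452, 453, 454, 455, 456, 457, 458, 459, 460, 461, 462] nonblue/dark-white [431, 432, 433, 434, 435, 436, 437, 438, 439, 440, 441, 442, 443, 444, 445, 446, 447, 448, 449, 450, 451, 452, 453, 454, 455, 456, 457, 458, 459, 460, 461, 462, 463, 464, 465, 466, 467]
  z 62 row 252 u 453.5 brown [440, 441, 442, 443, 444, 445, 446, 447, 448, 449, 450, 451, 452, 453, 454, 455, 456, 457, 458, 459, 460, 461, 462, 463, 464] nonblue/dark-white [435, 436, 437, 438, 439, 440, 441, 442, 443, 444, 445, 446, 447, 448, 449, 450, 451, 452, 453, 454, 455, 456, 457, 458, 459, 460, 461, 462, 463, 464, 465, 466, 467, 468, 469, 470, 471]
```

The dropper stands about 4.5 mm toward -y of the disc centre, so I'll regrasp it and shift it.

```bash
python3 drive.py '[[-15,25,0,0],[-25,40,15,0],[-25,40,25,0],[-25,40,25,0],[-10,16,25,0],[0,0,0,0],[0,0,0,0],[0,0,0,0]]' 0.9; python3 -c "
from h import *
go((576.5,-215.5,44.5))"
```

```text
clock: 30.45
tool_pos: [570.6, -211.9, 179.5]
orientation: [0.708, 0.707, 0.0, 0.0]
ft_force: [0.4, -0.8, 0.1]
gripper_width: 0.903
grip_force: 0.0
t 30.4 pos [ 570.6 -211.9  179.5] az -0.002 turn -0.002 w 0.903 q7 0.45
  shift [ -3.6   5.8 135. ]
```

```bash
python3 drive.py '[[-3.5,6,20,0],[0,0,0,0],[0,0,30,0],[0,0,35,0],[0,0,25,0],[0,0,15,0],[0,0,8,0],[0,0,0,0]]'; python3 -c "
from h import *
go((576.5,-215.5,45))"; python3 drive.py '[[0,0,0,0],[0,0,0,0],[0,0,0,0],[0,0,0,0],[0,0,0,0],[0,0,0,0],[0,0,0,0],[0,0,0,0]]' 0.0 30; python3 drive.py '[[0,0,-3,0],[2,0.3,0,0],[2.3,0.3,0,0],[0,0,0,0],[0,0,0,0],[0,0,0,0]]'
```

```text
clock: 31.25
tool_pos: [576.6, -215.6, 46.0]
orientation: [0.708, 0.707, -0.0, -0.0]
ft_force: [-0.9, 0.3, -0.2]
gripper_width: 0.899
grip_force: 0.0
t 31.2 pos [ 576.6 -215.6   46. ] az -0.002 turn -0.002 w 0.899 q7 0.51
  shift [ 0.1 -0.1  1. ]
clock: 32.05
tool_pos: [577.5, -216.2, 47.0]
orientation: [0.708, 0.706, 0.001, 0.001]
ft_force: [-0.7, 0.0, 6.1]
gripper_width: 0.364
grip_force: 29.8
clock: 32.65
tool_pos: [577.1, -211.6, 48.6]
orientation: [0.708, 0.706, -0.0, -0.0]
ft_force: [0.2, 0.5, -0.7]
gripper_width: 0.363
grip_force: 29.9
```

```bash
python3 drive.py '[[0,0,1.5,0],[0,0,1,0],[0,0,0.7,0],[0,0,0,0],[0,0,0,0]]'
```

```text
clock: 33.15
tool_pos: [577.5, -211.8, 46.9]
orientation: [0.708, 0.706, 0.0, 0.0]
ft_force: [-2.6, 1.1, 9.9]
gripper_width: 0.361
grip_force: 30.8
```

```bash
python3 drive.py '[[0,0,0,0],[0,0,0,0],[0,0,0,0],[0,0,0,0],[0,0,-10,0],[0,0,-30,0],[0,0,-45,0],[0,0,-45,0]]' 0.8; python3 drive.py '[[0,-20,-20,0],[0,-40,-40,0],[0,-40,-20,0],[20,-40,0,0],[20,-20,0,0],[0,0,0,0],[0,0,0,0]]'
python3 - <<'E'
from h import *
D=(577.1,-211.)
for n in("scene","side"):
    c=cam(n);hsv=cv2.cvtColor(c["img"],cv2.COLOR_RGB2HSV);br=cv2.inRange(hsv,(0,60,30),(14,255,200))
    for z in(50,56,62):
        u,v=proj(c,(*D,z))[0];v=int(v);k=np.where(br[v,int(u)-14:int(u)+15])[0]+int(u)-14
        print(n,z,u.round(1),"brown",k.tolist())
go((500,0,300))
E
```

```text
clock: 33.95
tool_pos: [576.6, -211.5, 177.0]
orientation: [0.708, 0.706, -0.0, -0.001]
ft_force: [1.3, 0.4, -0.1]
gripper_width: 0.803
grip_force: 0.0
clock: 34.65
tool_pos: [422.3, -171.1, 251.9]
orientation: [0.708, 0.707, 0.001, 0.001]
ft_force: [0.7, 0.2, 0.5]
gripper_width: 0.801
grip_force: 0.0
scene 50 368.2 brown [365, 366, 367, 368, 369, 370, 371, 372, 373, 374]
scene 56 368.4 brown [364, 365, 366, 367, 368, 369, 370, 371, 372, 373, 374, 375]
scene 62 368.5 brown [364, 365, 366, 373, 374, 375]
side 50 339.1 brown [336, 337, 338, 339, 340, 341, 342, 348, 349]
side 56 339.2 brown [334, 335, 336, 337, 338, 339, 340, 341, 342, 343, 344]
side 62 339.3 brown [334, 335, 336, 337, 338, 339, 340, 341, 342, 343, 344, 345]
t 34.8 pos [ 423.  -171.8  251.5] az -0.002 turn -0.002 w 0.799 q7 0.37
  shift [172.   76.8 -48.5]
```

The bottle now centres at columns 369.5 (369.3 expected) in scene and 339.2 (339.3) in side, so it is upright and centred. Handing in.

```bash
python3 -c "
from rig import manip
print(manip.finish_job())"
```

```text
the job is handed in; nothing more can be done
None
```

The job is handed in at about 35 s: from the red post to the white post stand the dropper, varnish, powder pot and gel pot, each upright on its disc and released, with the arch cast left where it was; I nudged the dropper once to centre it.

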